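# Load the carrier and slide the station hatch shut against its buffer

## Task

Set the metal part carrier down into the nest inside the small test station, then push the station's sliding hatch along its track until it is fully home against the sprung buffer on the closing jamb: press the buffer right in, but gently, without slamming or forcing it. Let go, leave the hatch shut, and do not disturb the other things on the bench.

Things in the scene. Friction and masses are not known exactly. Their poses are not given: they have to be found in the camera images.
- guard: Test station, fixed: white housing 220 (x) x 410 (y) x 68 mm high, y = -185 to +225, top open in a mouth 180 (x) x 150 (y) mm, y = 10 to 160. Origin on the bench (z = 0), x and y as these numbers; z up, +y the way the hatch slides shut. Dark track rails 10 mm wide, top at z = 86, run along y at x = +-103. Closing jamb: aluminium block 180 x 36 mm, y = 189 to 225, top at z = 110.
- jamb (a point): Middle of the jamb's inner face, station y = 189 mm, 77 mm up, same axes. Here a sprung buffer with a black nose 22 mm wide sticks out to -y. It is screwed in or out by hand: its free tip lies unmeasured 6 to 32 mm from this point, so feel for it. The nose gives 4 mm, spring 1 N rising to 4 N, then stops hard. Home: pressed in 3 mm or more (over 3 N); over 20 N on it is forcing.
- nest (a point): Centre of the nest floor inside the mouth, 15 mm above the bench, at station x = 0, y = 90 mm, same axes. The nest is a pocket 86 (x) x 76 (y) mm between ledges 8 mm high; the carrier sits in it with its axes along the station's (either way round), 3 mm play on each side.
- hatch: Aluminium plate 192 (x) x 185 (y) x 12 mm, slides only along the station's +y. Origin: on its underside below the handle, 70 mm above the bench, station x = 0; at the start at station y = -75 to -50 mm (open). Leading edge 80 mm ahead (+y) of the origin, trailing 105 behind. 0.5 to 0.8 kg; the track drags with about 7 N (plus 8 N per m/s): it stays where left, also against the buffer's spring.
- handle (a point): Centre of the hatch's black bar handle, 100 mm above the bench, over the hatch's origin, same axes. The bar is 90 (x) x 14 (y) mm, from the plate's top (82 mm above the bench) to 117 mm above the bench.
- carrier: Part carrier, loose on the bench: steel plate 80 (x) x 70 (y) x 10 mm with six small brass pins and, along its y axis in the middle, an upright black grip rib 16 (x) x 50 (y) mm, from 10 to 40 mm above its underside. Origin: centre of the underside, z up. 0.2 to 0.33 kg. Pinch it across the rib, along its x axis.
- tray: Bystander: black perforated tray 90 x 74 x 16 mm with a tab, loose on the bench; leave alone. Origin under its centre.
- buttonbox: Bystander: orange push-button box 80 x 110 x 64 mm, leave alone. Origin under its centre.
- cup: Bystander: steel cup 66 mm across, 60 mm high, leave alone. Origin under its centre.
- driver: Bystander: screwdriver lying on the bench, leave alone.
Not all that is in view belongs to the job. What is shaped like the carrier but blue or brown is not meant.

How it is judged (in metres and radians):
On the way:
1. the carrier sits in the nest, let go, while the hatch is still short of the buffer (horizontal distance between carrier and nest below 0.007 m and height (world z) of carrier below 0.018 m and angle between carrier's own z axis and vertical below 0.05 rad and contact force between the fingers and carrier below 0.1 N and contact force between hatch and guard below 0.2 N), for 0.2 s.
At the end, for the whole second after the job is handed in: The carrier lies flat in the nest (within 7 mm of its centre, underside no more than 3 mm above the nest floor, tilt under 0.05 rad) and the hatch rests shut with the buffer pressed in at least 3 mm, so that the buffer bears on it with more than 3 N; both are at rest (horizontal distance between carrier and nest below 0.007 m and height (world z) of carrier below 0.018 m and angle between carrier's own z axis and vertical below 0.05 rad and linear speed of carrier below 0.01 m/s and contact force between hatch and guard above 3 N and linear speed of hatch below 0.005 m/s); the robot touches nothing.
It fails at once if the buffer is slammed or forced with more than 20 N (contact force between hatch and guard above 20 N).
It fails at once if a bystander is shifted by more than 30 mm (distance of any of tray, buttonbox, cup, driver from where it was at the start of the episode above 0.03 m).
It also fails if it takes over 58 s, if anything falls off the work surface, if the arm or the gripper's body presses on something with over 40 N, if the wrist force passes 120 N, or if a joint passes its speed limit or range.

## Robot

A 6-joint arm with a two-finger parallel gripper is mounted at the origin on the work surface. World frame = base frame: x ahead of the robot, y to its left, z up, the work surface at z = 0. Lengths are in m, angles in degrees, forces in N, time in s.
With the tool pointing down it reaches from about 0.3 to 0.75 m from the base axis. Payload 8.5 kg.
Tool frame: the origin (TCP) lies at the very end of the fingers, on their centre line; the grasp point (between the pads) lies 19 mm behind it (env.hold_point_z is the distance from the TCP to the grasp point, in m); z points along the fingers, y is the line along which they close (so a half turn about z gives the same grasp; the last joint's range is limited). The gripper opens to 85 mm and grips with 20 to 120 N. Pads are 22 mm wide; open, the fingers measure 114 mm over their backs; the gripper's body (76 mm by 85 mm) begins 54 mm behind the grasp point. The pads swing forward as they close: fully open they stand 13 mm farther back than shut.
Start: joints at [58.596, 21.807, 74.336, -0, 83.858, -12.336], TCP at [0.18, 0.52, 0.231] pointing down, gripper open.
Joint ranges: [-178.18, 178.18], [-50.72, 133.34], [12.68, 142.11], [-81.47, 261.47], [9.98, 163.14], [-165.26, 165.26]. Speed limits (degrees/s): [136.94, 136.94, 180, 180, 180, 180].

## Interface

Orientations are given as a 3x3 rotation matrix whose columns are the frame's x, y, z axes.
In Python, from rig import env, optics gives the robot as it stands.
- The arm moves only by the shell command python3 -m jog 'ROWS' [OPENING] [FORCE]. ROWS is JSON, a list of rows, each an object with "linear": the shift along the tool's x, y, z in units of 40 mm (1.0 is 40 mm), a list of three; "roll": the turn about the tool's z in units of 5 degrees (1.0 is 5 degrees). A call has 1 to 12 rows; each row shifts and turns the commanded pose from where the row before left it, along the tool's axes as they then stand; what a row does not reach is not made up. A row lasts 1/12 s, in which the tool goes at most 41.7 mm and 7.16 degrees, less where a joint would pass 70% of its speed; a pose out of reach is approached as far as the arm can. A call is refused whole if a number of a shift passes 1 or a number of a turn 1, either way. A call with a gripper value outside its range is refused whole. OPENING is the opening, from -1 (shut) to 1 (fully open), set as the call begins (- or left out, the last holds). The fingers move at their own pace and stop on an object; FORCE is the grip in N (left out, the last holds). Time passes only in rows, so rows that do not move let the fingers close. It gives the time, the measured TCP pose, the force, the opening and the grip force at its end, in the units of the state.
- env.observe(): the state, without advancing time (a new reading comes with each control period).
- optics.get_image(name): name is "scene" or "top" or "wrist"; returns the picture (384x512x3 uint8, red, green, blue); there is no depth.
- optics.calibration(name): a dict with "fov_y" (degrees; the focal length in pixels is half the picture's height over the tangent of half this angle, whatever the lens; pixels are square), "cx", "cy" (the principal point, pixels), "T" (4x4, takes a point from camera to world coordinates). Camera axes: x right, y down, z forward; pixel columns grow to the right and rows downward; lengths in m; the calibration is good to about 2 mm. A picture is of the moment at which its call begins: read the wrist's pose just before it. calibration takes no time and is no camera call; for the wrist camera it gives the pose at the moment of the call.
- env.close_job(): hands the job in; it is judged then, once.
The state is a dict: "time_s": time; "q": joint angles; "qvel": joint speeds; "joint_efforts": joint torques, N m; "position": TCP position; "tool_rot": TCP orientation; "ft_force": force on the tool from outside, world axes, zero at the start; "wrist_torque": the same for the moment, N m; "grip_width": finger opening in m; "gripper_force": force on a finger pad.
Only numpy, scipy, OpenCV 4.12 (cv2) and the standard library are available. Lean on these libraries where they do the work, as an engineer would, in place of code of your own. Each camera call takes 0.05 s, during which the arm holds its last target. There are 200 camera calls.

## Working session

There is one attempt and no reset: what is moved stays moved. The work goes in short steps, Python scripts to look and compute and a shell command to move; the robot and the scene stay as the last step left them, time stands still between calls to the robot, and variables do not carry over. Pictures are saved under pics/ and viewed, at most 11 in all, crops included, and the job is handed in when it is done.

```bash
ls; mkdir -p pics; python3 - <<'E'
from rig import env, optics
import cv2,numpy as np
ims=[]
for n in ["scene","top","wrist"]:
    c=optics.calibration(n); print(n,{k:(np.round(v,4).tolist() if k=="T" else v) for k,v in c.items()})
    im=optics.get_image(n); cv2.imwrite(f"pics/{n}0.png",im[...,::-1])
s=env.observe(); print(s, env.hold_point_z)
E
```

```text
pics
scene {'fov_y': 51.115520431632625, 'cx': 259.69102910372584, 'cy': 184.8022666579579, 'T': [[-0.7595, 0.4222, -0.4949, 1.1632], [0.6503, 0.5117, -0.5615, 0.7685], [0.0162, -0.7483, -0.6632, 0.9347], [0.0, 0.0, 0.0, 1.0]]}
top {'fov_y': 47.29027353581187, 'cx': 248.78484967830812, 'cy': 186.98211846129405, 'T': [[-0.0119, -0.9961, 0.087, 0.3867], [-0.9999, 0.0117, -0.002, 0.0056], [0.001, -0.087, -0.9962, 1.4893], [0.0, 0.0, 0.0, 1.0]]}
wrist {'fov_y': 58.58782513455878, 'cx': 249.4290975585767, 'cy': 187.0286645170572, 'T': [[0.326, 0.9007, 0.2871, 0.1069], [0.9454, -0.31, -0.1008, 0.545], [-0.0018, 0.3042, -0.9526, 0.3737], [0.0, 0.0, 0.0, 1.0]]}
{'time_s': 0.15, 'q': array([ 5.85957303e+01,  2.18333045e+01,  7.43728471e+01, -5.72853353e-04,
        8.38590801e+01, -1.23352301e+01]), 'qvel': array([ 0.01474998, -0.06014395, -0.12507606, -0.01132991,  0.00575966,
        0.00608481]), 'joint_efforts': array([ 2.78278792e-03, -4.48622131e+01, -2.31343853e+01, -1.52886432e-04,
        3.83681705e-03, -6.86419889e-05]), 'position': array([0.17956603, 0.51961831, 0.23085391]), 'tool_rot': array([[-9.45125873e-01,  3.26705894e-01, -5.84761501e-04],
       [ 3.26706334e-01,  9.45125397e-01, -9.76910174e-04],
       [ 2.33510634e-04, -1.11434837e-03, -9.99999352e-01]]), 'ft_force': array([-1.11896269, -1.08711131, -0.76789159]), 'wrist_torque': array([ 0.06133706,  0.00188808, -0.02582951]), 'gripper_force': 0.0, 'grip_width': 0.0857143433674109} 0.0187
```

View pics/top0.png

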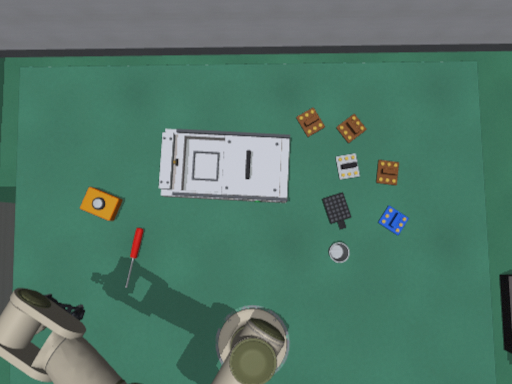

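View pics/scene0.png

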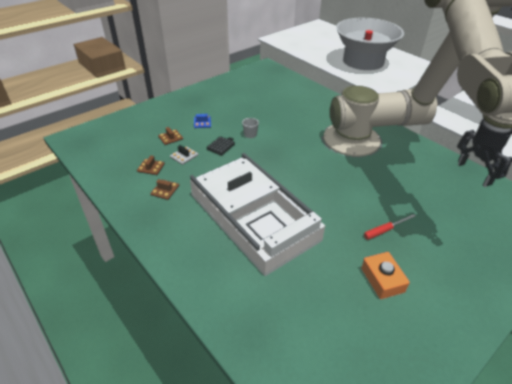

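The top view shows the white carrier with a black rib at about (348,166). The station spans (160–290, 130–200), with its jamb on the left, the handle at (248,165) and the nest at (206,166). The tray is at (337,208), the cup at (340,252), the button box at (100,204) and the driver at (134,255). In the scene view the hatch is open and the decoys are brown and blue.

```bash
cat > h.py <<'E'
from rig import env, optics
import cv2,numpy as np
def K(c): 
    return 192/np.tan(np.radians(c["fov_y"]/2))
def ray(c,px):
    px=np.atleast_2d(np.float64(px)); f=K(c)
    d=np.c_[(px[:,0]-c["cx"])/f,(px[:,1]-c["cy"])/f,np.ones(len(px))]
    return c["T"][:3,3],d@c["T"][:3,:3].T
def onz(c,px,z):
    o,d=ray(c,px); return o+d*((z-o[2])/d[:,2])[:,None]
def meet(c1,p1,c2,p2):   # nearest point of two rays, and gap
    o1,d1=ray(c1,p1); o2,d2=ray(c2,p2); d1=d1[0];d2=d2[0]
    t=np.linalg.lstsq(np.c_[d1,-d2],o2-o1,rcond=None)[0]
    a,b=o1+t[0]*d1,o2+t[1]*d2; return (a+b)/2,np.linalg.norm(a-b)
def proj(c,P):
    p=(np.atleast_2d(P)-c["T"][:3,3])@c["T"][:3,:3]; f=K(c)
    return np.c_[p[:,0]/p[:,2]*f+c["cx"],p[:,1]/p[:,2]*f+c["cy"]]
def blobs(mask,amin=10):
    n,l,s,c=cv2.connectedComponentsWithStats(mask.astype(np.uint8))
    out=[]
    for i in range(1,n):
        if s[i,4]>=amin:
            r=cv2.minAreaRect(np.argwhere(l==i)[:,::-1].astype(np.float32))
            out.append((s[i,4],c[i],r))
    return out
E
python3 - <<'E'
from h import *
c=optics.calibration("top"); im=cv2.imread("pics/top0.png"); hsv=cv2.cvtColor(im,cv2.COLOR_BGR2HSV)
m=hsv[...,2]<60
roi=np.zeros_like(m); roi[125:205,155:365]=1
for a,ctr,r in blobs(m&roi,8):
    x=onz(c,ctr,.04)[0]; print("dark",a,ctr.round(1),np.round(r[1],1),round(r[2],1),x[:2].round(3), "z.117:",onz(c,ctr,.117)[0][:2].round(3))
w=(hsv[...,2]>150)&(hsv[...,1]<60)
for a,ctr,r in blobs(w,80): print("white",a,ctr.round(1),[np.round(q,1) for q in r[:2]],round(r[2],1),onz(c,r[0],.08)[0][:2].round(3),onz(c,ctr,.01)[0][:2].round(3))
E
```

```text
dark 16 [351.3 129.2] [10.6  1.2] 51.3 [ 0.704 -0.344] z.117: [ 0.687 -0.325]
dark 82 [247.9 164.6] [ 2.9 27.1] 3.0 [0.588 0.005] z.117: [0.577 0.005]
dark 9 [176.7 161.8] [5. 1.] 90.0 [0.6   0.242] z.117: [0.589 0.23 ]
dark 60 [348.5 165.3] [ 3.8 15.1] 80.5 [ 0.582 -0.33 ] z.117: [ 0.571 -0.313]
dark 8 [339.4 193.6] [1.8 4.9] 63.4 [ 0.488 -0.297] z.117: [ 0.482 -0.281]
dark 38 [338.5 199.5] [10.2  8.7] 7.1 [ 0.468 -0.294] z.117: [ 0.464 -0.278]
dark 17 [324.6 199.9] [5.7 6.3] 71.6 [ 0.467 -0.248] z.117: [ 0.463 -0.234]
dark 10 [331.4 198.6] [5.4 1.8] 63.4 [ 0.471 -0.27 ] z.117: [ 0.467 -0.256]
white 6290 [227.4 165. ] [array([223.6, 165. ]), array([128.4,  67.2])] 3.4 [0.582 0.084] [0.592 0.074]
white 560 [205.4 165.7] [array([205.4, 165.7]), array([22.2, 25.2])] 3.2 [0.581 0.142] [0.59  0.149]
white 306 [346.7 166. ] [array([347.2, 166. ]), array([23.8, 19.9])] 79.4 [ 0.574 -0.317] [ 0.584 -0.331]
white 146 [335.6 251.1] [array([335.3, 250.7]), array([14.1, 13.2])] 74.1 [ 0.303 -0.271] [ 0.297 -0.285]
white 1869 [ 28.4 328.9] [array([ 29.4, 334. ]), array([71.2, 49. ])] 33.2 [0.056 0.696] [0.056 0.733]
white 151 [244.6 315.3] [array([245.4, 316.1]), array([12.1, 18.2])] 76.0 [0.102 0.018] [0.091 0.022]
white 99 [262.4 335.4] [array([264.8, 335.6]), array([30.1,  5.9])] 21.3 [ 0.042 -0.042] [ 0.025 -0.036]
white 118 [281.3 353.5] [array([282. , 351.3]), array([ 6.3, 31. ])] 19.3 [-0.007 -0.095] [-0.033 -0.097]
white 102 [225.3 351.3] [array([225.6, 350.8]), array([ 6.3, 20.6])] 26.6 [-0.003  0.081] [-0.024  0.086]
white 420 [ 21.4 365.4] [array([ 20.9, 365.2]), array([54.8,  9.4])] 32.5 [-0.039  0.719] [-0.061  0.753]
white 915 [ 64.9 370. ] [array([ 65.9, 374.2]), array([48.8, 27.9])] 46.2 [-0.068  0.578] [-0.077  0.61 ]
white 145 [229.1 378.7] [array([228.3, 380.9]), array([17.8, 15.7])] 51.8 [-0.094  0.074] [-0.111  0.074]
```

```bash
cat >> h.py <<'E'
def plan(dst,psi,n,src=None):
    """n equal rows (tool axes, units of 40 mm / 5 deg) to TCP dst with tool y at yaw psi; prints."""
    s=env.observe(); R=s["tool_rot"]; p=s["position"] if src is None else np.array(src[0])
    a=np.degrees(np.arctan2(R[1,1],R[0,1])) if src is None else src[1]
    da=(psi-a+90)%180-90; roll=-da/5/n
    M=np.zeros((3,3))
    for k in range(n):
        t=np.radians(a+da*k/n); y=np.array([np.cos(t),np.sin(t),0]); z=np.array([0,0,-1.])
        M+=np.c_[np.cross(y,z),y,z]
    v=np.linalg.solve(M,np.array(dst)-p)/.04
    print(f"n={n} linear {v.round(3).tolist()} roll {roll:.3f} norm {np.linalg.norm(v):.2f}")
E
python3 - <<'E'
from h import *
plan([.38,.10,.25],9.5,12); plan([.583,-.331,.25],9.5,12,([.38,.10,.25],9.5))
E
```

```text
n=12 linear [-0.971, -0.301, -0.04] roll 1.024 norm 1.02
n=12 linear [-0.955, 0.269, -0.0] roll -0.000 norm 0.99
```

```bash
python3 -m jog '[{"linear":[-0.97,-0.3,-0.04],"roll":1},{"linear":[-0.97,-0.3,-0.04],"roll":1},{"linear":[-0.97,-0.3,-0.04],"roll":1},{"linear":[-0.97,-0.3,-0.04],"roll":1},{"linear":[-0.97,-0.3,-0.04],"roll":1},{"linear":[-0.97,-0.3,-0.04],"roll":1},{"linear":[-0.97,-0.3,-0.04],"roll":1},{"linear":[-0.97,-0.3,-0.04],"roll":1},{"linear":[-0.97,-0.3,-0.04],"roll":1},{"linear":[-0.97,-0.3,-0.04],"roll":1},{"linear":[-0.97,-0.3,-0.04],"roll":1},{"linear":[-0.97,-0.3,-0.04],"roll":1}]' 1 60
python3 - <<'E'
from h import *
cv2.imwrite("pics/w1.png",optics.get_image("wrist")[...,::-1])
plan([.583,-.331,.25],9.5,12)
E
```

```text
time_s: 1.15
position: [0.3855, 0.1004, 0.2505]
tool_rot: [[-0.186, 0.983, -0.0], [0.983, 0.186, -0.0], [-0.0, -0.0, -1.0]]
ft_force: [1.2, -0.1, -0.5]
grip_width: 0.0854
gripper_force: 0.0
n=12 linear [-0.944, 0.254, 0.001] roll 0.009 norm 0.98
```

```bash
python3 -m jog '[{"linear":[-0.94,0.25,0],"roll":0.02},{"linear":[-0.94,0.25,0],"roll":0.02},{"linear":[-0.94,0.25,0],"roll":0.02},{"linear":[-0.94,0.25,0],"roll":0.02},{"linear":[-0.94,0.25,0],"roll":0.02},{"linear":[-0.94,0.25,0],"roll":0.02},{"linear":[-0.94,0.25,0],"roll":0.02},{"linear":[-0.94,0.25,0],"roll":0.02},{"linear":[-0.94,0.25,0],"roll":0.02},{"linear":[-0.94,0.25,0],"roll":0.02},{"linear":[-0.94,0.25,0],"roll":0.02},{"linear":[-0.94,0.25,0],"roll":0.02}]'
cat >> h.py <<'E'
def look(name):
    im=optics.get_image; s=env.observe(); c=optics.calibration("wrist"); im=im("wrist")[...,::-1].copy()
    cv2.imwrite(f"pics/{name}.png",im); np.savez(f"pics/{name}.npz",**c); return c,im
E
python3 - <<'E'
from h import *
c,im=look("w2")
E
```

```text
time_s: 2.2
position: [0.5853, -0.3216, 0.2501]
tool_rot: [[-0.169, 0.986, -0.001], [0.986, 0.169, 0.0], [0.001, -0.0, -1.0]]
ft_force: [0.4, 0.3, 1.0]
grip_width: 0.0853
gripper_force: 0.0
```

View pics/w2.png

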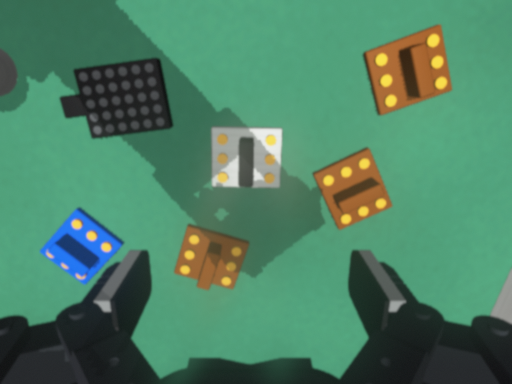

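The wrist view shows the carrier at (246,158), plate (211–282, 127–188), with its rib upright in the picture. Brown decoys are at (352,188) and (212,257), blue at (82,245) and the tray at (122,98). The fingers will clear all of them.

```bash
cat >> h.py <<'E'
def carrier(c,im,guess,rad):
    hsv=cv2.cvtColor(im,cv2.COLOR_BGR2HSV); g=proj(c,guess)[0]
    yy,xx=np.mgrid[:384,:512]; roi=np.hypot(xx-g[0],yy-g[1])<rad
    w=(hsv[...,1]<45)&(hsv[...,2]>85)&roi
    w=cv2.morphologyEx(w.astype(np.uint8),cv2.MORPH_OPEN,np.ones((3,3)))
    hull=cv2.convexHull(np.argwhere(w>0)[:,::-1].astype(np.int32))
    r=cv2.minAreaRect(hull); box=cv2.boxPoints(r)
    fill=cv2.fillConvexPoly(np.zeros((384,512),np.uint8),hull,1)
    d=cv2.morphologyEx((fill>0)&(hsv[...,2]<75)&(hsv[...,1]<120)|False,cv2.MORPH_OPEN,np.ones((1,1))) if 0 else ((fill>0)&(hsv[...,2]<75))
    b=max(blobs(d,20),key=lambda t:t[0])
    return box,b
E
python3 - <<'E'
from h import *
im=cv2.imread("pics/w2.png"); c=dict(np.load("pics/w2.npz"))
box,b=carrier(c,im,[.584,-.331,.01],62)
P=onz(c,box,.01); print(box.round(1).tolist(),P.round(4).tolist(),P.mean(0).round(4), np.linalg.norm(np.diff(P,axis=0),axis=1).round(4))
print(b[0],b[1].round(1),b[2])
e=[P[1]-P[0],P[2]-P[1]]; print([np.degrees(np.arctan2(v[1],v[0])).round(1) for v in e])
print(onz(c,b[2][0],.04).round(4))
q=onz(c,cv2.boxPoints(b[2]),.04); print(q.round(4).tolist())
plan([.585,-.331,.15],9.7,3)
E
```

```text
Traceback (most recent call last):
  File "h.py", line 49, in carrier
    b=max(blobs(d,20),key=lambda t:t[0])
ValueError: max() iterable argument is empty
```

```bash
python3 - <<'E'
from h import *
im=cv2.imread("pics/w2.png"); c=dict(np.load("pics/w2.npz"))
print(proj(c,[.584,-.331,.01]), c["T"].round(3).tolist())
hsv=cv2.cvtColor(im,cv2.COLOR_BGR2HSV)
print(hsv[135,205:290:4].tolist()); print(hsv[170,205:290:4].tolist()); print(onz(c,[246,158],.01))
E
```

```text
[[246.27832486 157.12059484]] [[0.986, 0.162, 0.051, 0.573], [0.17, -0.939, -0.3, -0.245], [-0.001, 0.305, -0.952, 0.393], [0.0, 0.0, 0.0, 1.0]]
[[75, 114, 112], [75, 106, 113], [60, 9, 162], [26, 23, 164], [21, 146, 187], [20, 103, 168], [55, 9, 165], [56, 11, 166], [55, 9, 166], [51, 11, 162], [60, 10, 161], [55, 9, 164], [60, 7, 180], [60, 4, 234], [60, 3, 235], [45, 4, 233], [23, 96, 224], [25, 63, 228], [53, 4, 234], [65, 16, 203], [74, 107, 162], [74, 108, 163]]
[[74, 97, 116], [72, 87, 117], [60, 10, 153], [51, 11, 158], [41, 11, 189], [51, 8, 215], [50, 7, 219], [48, 6, 221], [50, 7, 208], [47, 21, 86], [50, 18, 83], [50, 19, 81], [53, 7, 155], [48, 7, 179], [50, 9, 167], [50, 9, 166], [50, 9, 165], [53, 12, 167], [53, 12, 166], [69, 58, 127], [71, 86, 140], [73, 95, 158]]
[[ 0.58385766 -0.33206729  0.01      ]]
```

```bash
sed -i '/    d=cv2.morph/d; s/hsv\[...,2\]>85/hsv[...,2]>125/; s/    b=max(blobs(d,20)/    d=(fill>0)\&(hsv[...,2]<110)\&(hsv[...,1]<60); b=max(blobs(d,20)/' h.py
cat > m.py <<'E'
from h import *
import sys
n=sys.argv[1]; im=cv2.imread(f"pics/{n}.png"); c=dict(np.load(f"pics/{n}.npz"))
box,b=carrier(c,im,[.584,-.331,.01],float(sys.argv[2]))
P=onz(c,box,.01); print(box.round(1).tolist(),P.mean(0).round(4), np.linalg.norm(np.diff(P,axis=0),axis=1).round(4))
e=[P[1]-P[0],P[2]-P[1]]; print("edge yaw",[np.degrees(np.arctan2(v[1],v[0])).round(1) for v in e])
q=onz(c,cv2.boxPoints(b[2]),.04); print("rib",b[0],b[2],"at z=.04",q.mean(0).round(4),np.linalg.norm(np.diff(q,axis=0),axis=1).round(4))
E
python3 m.py w2 62; python3 -c "
from h import *
plan([.584,-.36,.25],9.7,1)
plan([.584,-.332,.15],9.7,3)"
```

```text
[[211.0, 187.0], [211.0, 127.0], [282.0, 127.0], [282.0, 187.0]] [ 0.5844 -0.3318  0.01  ] [0.0701 0.079  0.0701]
edge yaw [np.float64(97.8), np.float64(9.8)]
rib 663 ((246.0, 162.0), (50.0, 14.0), 90.0) at z=.04 [ 0.5838 -0.3301  0.04  ] [0.0145 0.0543 0.0152]
n=1 linear [-0.788, -0.194, -0.054] roll -0.043 norm 0.81
n=3 linear [-0.033, -0.026, 0.815] roll -0.014 norm 0.82
```

```bash
python3 -m jog '[{"linear":[-0.08,-0.025,0.8],"roll":0},{"linear":[-0.08,-0.025,0.8],"roll":0},{"linear":[-0.08,-0.025,0.8],"roll":0},{"linear":[0,0,0],"roll":0},{"linear":[0,0,0],"roll":0}]'
python3 -c "
from h import *
look('w3')"; python3 m.py w3 110; python3 - <<'E'
from h import *
L=[]
for n,r in(("w2",62),("w3",110)):
    im=cv2.imread(f"pics/{n}.png"); c=dict(np.load(f"pics/{n}.npz")); box,b=carrier(c,im,[.584,-.331,.01],r); L.append((c,box.mean(0)))
    B=cv2.boxPoints(b[2]); L.append((c,B[np.argsort(B[:,1])][2:].mean(0)))  # near (lower) end of rib
print("plate",meet(*L[0],*L[2]),"rib end",meet(*L[1],*L[3]))
plan([.584,-.3315,.016],9.7,4)
E
```

```text
time_s: 2.67
position: [0.5832, -0.3296, 0.1537]
tool_rot: [[-0.169, 0.986, -0.002], [0.986, 0.169, 0.002], [0.002, -0.002, -1.0]]
ft_force: [0.1, -0.1, 0.0]
grip_width: 0.0858
gripper_force: 0.0
[[203.0, 134.0], [296.0, 134.0], [296.0, 212.0], [203.0, 212.0]] [ 0.5842 -0.3318  0.01  ] [0.0779 0.0702 0.0837]
edge yaw [np.float64(9.8), np.float64(-77.9)]
rib 1230 ((249.02940368652344, 180.0305938720703), (19.216154098510742, 64.32713317871094), 1.1457629203796387) at z=.04 [ 0.5834 -0.3289  0.04  ] [0.0525 0.0146 0.0525]
plate (array([ 0.58439095, -0.33252019,  0.00248213]), np.float64(0.00010797296615465899)) rib end (array([ 0.58933732, -0.36584543,  0.01198533]), np.float64(0.0004930972084348124))
n=4 linear [-0.009, -0.002, 0.874] roll 0.002 norm 0.87
```

View pics/w3.png

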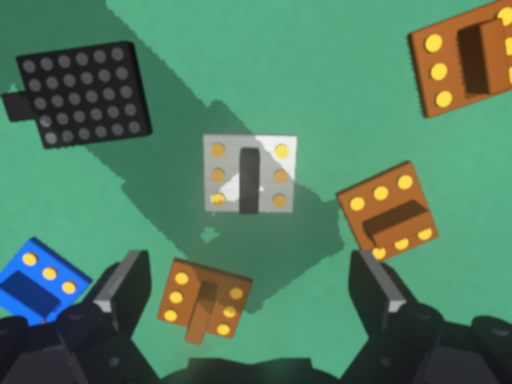

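The carrier measures (0.584, -0.332), yaw about 9°. In this picture it is at (250,173), with clear space where the fingers go. Next I descend and grip.

```bash
python3 -m jog '[{"linear":[0,0,0.87],"roll":0},{"linear":[0,0,0.87],"roll":0},{"linear":[0,0,0.87],"roll":0},{"linear":[0,0,0.6],"roll":0},{"linear":[0,0,0.2],"roll":0},{"linear":[0,0,0],"roll":0},{"linear":[0,0,0],"roll":0}]' 1 60
python3 -m jog '[{"linear":[0,0,0],"roll":0},{"linear":[0,0,0],"roll":0},{"linear":[0,0,0],"roll":0},{"linear":[0,0,0],"roll":0},{"linear":[0,0,0],"roll":0},{"linear":[0,0,0],"roll":0},{"linear":[0,0,0],"roll":0},{"linear":[0,0,0],"roll":0}]' -1 60
```

```text
time_s: 3.3
position: [0.5848, -0.3307, 0.0208]
tool_rot: [[-0.169, 0.986, 0.003], [0.986, 0.169, -0.003], [-0.003, 0.003, -1.0]]
ft_force: [-0.2, -0.4, 0.2]
grip_width: 0.0853
gripper_force: 0.0
time_s: 3.97
position: [0.5838, -0.33, 0.0187]
tool_rot: [[-0.169, 0.986, 0.001], [0.986, 0.169, -0.0], [-0.001, 0.001, -1.0]]
ft_force: [-0.0, 1.5, 4.2]
grip_width: 0.0146
gripper_force: 59.9
```

```bash
python3 -m jog '[{"linear":[0,0,-0.5],"roll":0},{"linear":[0,0,-0.95],"roll":0},{"linear":[0,0,-0.95],"roll":0},{"linear":[0,0,-0.95],"roll":0},{"linear":[0,0,-0.95],"roll":0},{"linear":[0,0,-0.95],"roll":0},{"linear":[0,0,-0.95],"roll":0}]'
python3 -c "
from h import *
plan([.575,-.07,.28],-3.2,7)
plan([.580,.06,.28],-3.2,4,([.575,-.07,.28],-3.2))"
```

```text
time_s: 4.55
position: [0.5831, -0.3295, 0.2674]
tool_rot: [[-0.169, 0.986, -0.001], [0.986, 0.169, 0.001], [0.001, -0.001, -1.0]]
ft_force: [0.7, -0.7, -1.5]
grip_width: 0.0147
gripper_force: 58.9
n=7 linear [0.928, 0.039, -0.045] roll 0.370 norm 0.93
n=4 linear [0.813, -0.014, -0.0] roll -0.000 norm 0.81
```

```bash
python3 -m jog '[{"linear":[0.93,0.04,-0.04],"roll":0.37},{"linear":[0.93,0.04,-0.04],"roll":0.37},{"linear":[0.93,0.04,-0.04],"roll":0.37},{"linear":[0.93,0.04,-0.04],"roll":0.37},{"linear":[0.93,0.04,-0.04],"roll":0.37},{"linear":[0.93,0.04,-0.04],"roll":0.37},{"linear":[0.93,0.04,-0.04],"roll":0.37},{"linear":[0,0,0],"roll":0},{"linear":[0,0,0],"roll":0}]'
python3 -c "
from h import *
look('s1')"
python3 -m jog '[{"linear":[0.8,0,0],"roll":0},{"linear":[0.8,0,0],"roll":0},{"linear":[0.8,0,0],"roll":0},{"linear":[0.8,0,0],"roll":0},{"linear":[0,0,0],"roll":0},{"linear":[0,0,0],"roll":0}]'
python3 -c "
from h import *
look('s2')
a=[cv2.resize(cv2.imread(f'pics/{n}.png'),(400,300)) for n in('s1','s2')]
cv2.imwrite('pics/s12.png',np.hstack(a))"
```

```text
time_s: 5.3
position: [0.5756, -0.068, 0.2771]
tool_rot: [[0.053, 0.999, -0.001], [0.999, -0.053, 0.0], [0.0, -0.001, -1.0]]
ft_force: [-0.7, -0.3, -2.8]
grip_width: 0.0146
gripper_force: 59.0
time_s: 5.85
position: [0.583, 0.058, 0.2767]
tool_rot: [[0.055, 0.998, -0.001], [0.998, -0.055, -0.0], [-0.0, -0.001, -1.0]]
ft_force: [0.5, -0.2, -2.3]
grip_width: 0.0148
gripper_force: 59.0
```

View pics/s12.png

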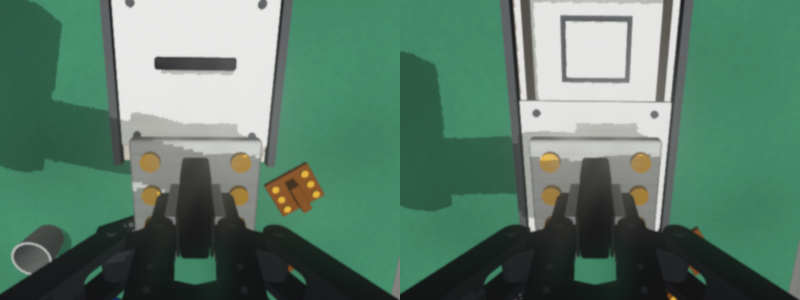

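The left picture (s1) shows the handle bar, in full-picture pixels, at about x 198–302, y 80, with the held carrier straight in the fingers. The right picture (s2) shows the nest's dark ring at x 205–297, y 20–105, and the hatch's leading edge at y 129.

```bash
cat > n.py <<'E'
from h import *
import sys
n=sys.argv[1]; r0,r1=int(sys.argv[2]),int(sys.argv[3]); im=cv2.imread(f"pics/{n}.png"); c=dict(np.load(f"pics/{n}.npz"))
g=cv2.cvtColor(im,cv2.COLOR_BGR2GRAY)
print(g[(r0+r1)//2,190:310:3].tolist()); print(g[max(r0,0):r1+6:3,250].tolist())
m=(g<150).astype(np.uint8); m[:r0]=0; m[r1:]=0; m[:,:190]=0; m[:,310:]=0
m=cv2.morphologyEx(m,cv2.MORPH_CLOSE,np.ones((3,3)))
cs,h=cv2.findContours(m,cv2.RETR_CCOMP,cv2.CHAIN_APPROX_NONE)
for k,q in enumerate(cs):
    if cv2.contourArea(q)>2000:
        r=cv2.minAreaRect(q); B=cv2.boxPoints(r)
        for z in(.015,.023):
            P=onz(c,B,z); e=P[1]-P[0]
            print("hole" if h[0][k][3]>=0 else "outer",np.round(r[0],1),np.round(r[1],1),z,P.mean(0).round(4),np.linalg.norm(np.diff(P,axis=0),axis=1).round(4),(np.degrees(np.arctan2(e[1],e[0]))).round(1))
E
python3 n.py s2 8 118
python3 - <<'E'
from h import *
im=cv2.imread("pics/s1.png"); c=dict(np.load("pics/s1.npz")); g=cv2.cvtColor(im,cv2.COLOR_BGR2GRAY)
m=g<80; m[:60]=0;m[110:]=0;m[:,:170]=0;m[:,330:]=0
for a,ct,r in blobs(m,100):
    P=onz(c,cv2.boxPoints(r),.117); print("handle",a,np.round(r[0],1),np.round(r[1],1),P.mean(0).round(4),P.round(4).tolist())
plan([.583,.10,.277],-3.2,2)
E
```

```text
[229, 230, 230, 230, 230, 208, 101, 123, 228, 229, 230, 230, 230, 230, 230, 229, 229, 229, 229, 229, 230, 229, 229, 229, 229, 230, 229, 230, 230, 229, 230, 229, 229, 181, 110, 162, 229, 229, 229, 229]
[229, 229, 230, 229, 146, 101, 115, 215, 229, 229, 229, 229, 229, 229, 230, 230, 230, 230, 229, 230, 230, 229, 230, 230, 229, 230, 229, 229, 229, 229, 221, 123, 132, 223, 229, 228, 228, 228, 228]
outer [251.   62.5] [85. 90.] 0.015 [0.5904 0.1496 0.015 ] [0.0966 0.0891 0.1038] -3.1
outer [251.   62.5] [85. 90.] 0.023 [0.5904 0.1493 0.023 ] [0.0947 0.0873 0.1017] -3.1
hole [250.5  63.5] [81. 75.] 0.015 [0.5898 0.1489 0.015 ] [0.0787 0.0874 0.0787] 84.9
hole [250.5  63.5] [81. 75.] 0.023 [0.5898 0.1487 0.023 ] [0.0771 0.0857 0.0771] 84.9
handle 1230 [245.5  81. ] [93. 14.] [0.577  0.0069 0.117 ] [[0.5372, 0.0033, 0.117], [0.5383, 0.0146, 0.117], [0.6164, 0.0105, 0.117], [0.6162, -0.0008, 0.117]]
n=2 linear [0.537, -0.031, -0.003] roll -0.004 norm 0.54
```

```bash
python3 -m jog '[{"linear":[0.6,-0.03,0],"roll":0},{"linear":[0.6,-0.03,0],"roll":0},{"linear":[0,0,0],"roll":0},{"linear":[0,0,0],"roll":0}]'
python3 -c "
from h import *
look('s3')"
python3 n.py s3 50 158
python3 - <<'E'
from h import *
L=[]
for n,r0,r1 in(("s2",8,118),("s3",50,158)):
    im=cv2.imread(f"pics/{n}.png"); c=dict(np.load(f"pics/{n}.npz")); g=cv2.cvtColor(im,cv2.COLOR_BGR2GRAY)
    m=(g<150).astype(np.uint8); m[:r0]=0; m[r1:]=0; m[:,:190]=0; m[:,310:]=0
    ct=[q for q in cv2.findContours(m,cv2.RETR_CCOMP,cv2.CHAIN_APPROX_NONE)[0] if cv2.contourArea(q)>2000]
    L.append((c,min((cv2.minAreaRect(q) for q in ct),key=lambda r:r[1][0]*r[1][1])[0]))
print(meet(*L[0],*L[1]))
# carrier front edge in hand
im=cv2.imread("pics/s3.png"); g=cv2.cvtColor(im,cv2.COLOR_BGR2GRAY); s=env.observe(); print(s["position"])
print([int(v) for v in g[165:200,240]]); print(g[215,150:350:4].tolist())
E
```

```text
time_s: 6.23
position: [0.5834, 0.105, 0.277]
tool_rot: [[0.057, 0.998, -0.001], [0.998, -0.057, -0.0], [-0.0, -0.0, -1.0]]
ft_force: [0.4, -1.6, -2.4]
grip_width: 0.0147
gripper_force: 59.0
[232, 232, 232, 232, 232, 232, 220, 115, 121, 228, 232, 232, 232, 232, 232, 232, 232, 232, 232, 232, 232, 232, 232, 232, 232, 232, 232, 232, 232, 232, 232, 232, 231, 210, 124, 160, 231, 231, 231, 231]
[218, 233, 232, 232, 232, 226, 126, 116, 211, 232, 233, 232, 232, 232, 232, 232, 232, 232, 232, 232, 232, 232, 232, 232, 231, 231, 231, 231, 231, 230, 171, 128, 168, 229, 230, 215, 187, 186]
outer [252.1 106.2] [87.1 77.6] 0.015 [0.5898 0.1491 0.015 ] [0.0877 0.0974 0.0877] 83.9
outer [252.1 106.2] [87.1 77.6] 0.023 [0.5897 0.1498 0.023 ] [0.0859 0.0954 0.086 ] 83.9
hole [252.2 106.3] [79.  70.4] 0.015 [0.5899 0.1493 0.015 ] [0.0795 0.0885 0.0796] 84.0
hole [252.2 106.3] [79.  70.4] 0.023 [0.5899 0.1499 0.023 ] [0.0779 0.0868 0.078 ] 84.0
(array([0.58994142, 0.15026073, 0.01192453]), np.float64(2.635094450805815e-05))
[0.58347472 0.10445164 0.27702731]
[184, 184, 184, 183, 183, 183, 179, 171, 150, 130, 122, 122, 124, 131, 149, 170, 186, 194, 199, 203, 204, 205, 205, 205, 204, 204, 204, 203, 203, 202, 201, 200, 200, 199, 199]
[73, 72, 66, 151, 160, 139, 142, 143, 136, 136, 137, 138, 140, 144, 149, 148, 148, 147, 147, 146, 137, 75, 71, 69, 68, 69, 71, 72, 74, 77, 142, 144, 144, 145, 145, 146, 145, 139, 136, 136, 136, 134, 137, 143, 144, 139, 226, 228, 137, 97]
```

View pics/s3.png

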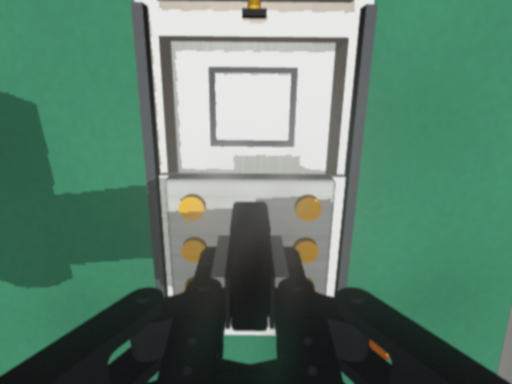

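```bash
python3 - <<'E'
from h import *
for n,r0,r1 in(("s2",8,118),("s3",50,158)):
    im=cv2.imread(f"pics/{n}.png"); c=dict(np.load(f"pics/{n}.npz")); g=cv2.cvtColor(im,cv2.COLOR_BGR2GRAY)
    m=(g<160).astype(np.uint8); m[:r0]=0; m[r1:]=0; m[:,:190]=0; m[:,310:]=0
    P=[]
    ctr=(251,62) if n=="s2" else (253,106)
    for sl,h in((np.s_[:ctr[1]],0),(np.s_[ctr[1]:],1)):
        cols=np.arange(222,282); rows=np.array([np.average(np.arange(384)[sl],weights=m[sl][:,k]*(170.-g[sl][:,k])) for k in cols])
        v=onz(c,np.c_[cols,rows],.023); k=np.polyfit(v[:,0],v[:,1],1); print(n,"x-edge yaw",np.degrees(np.arctan(k[0])).round(2),"at x=.59 y",np.polyval(k,.59).round(4))
    for sl in(np.s_[:ctr[0]],np.s_[ctr[0]:]):
        rows=np.arange(ctr[1]-28,ctr[1]+28); cols=np.array([np.average(np.arange(512)[sl],weights=(m[k]*(170.-g[k]))[sl]) for k in rows])
        v=onz(c,np.c_[cols,rows],.023); k=np.polyfit(v[:,1],v[:,0],1); print("   y-edge yaw",-np.degrees(np.arctan(k[0])).round(2),"at y=.15 x",np.polyval(k,.15).round(4))
c=dict(np.load("pics/s3.npz")); im=cv2.imread("pics/s3.png")
print(cv2.cvtColor(im,cv2.COLOR_BGR2GRAY)[:30,254].tolist(),cv2.cvtColor(im,cv2.COLOR_BGR2GRAY)[13,236:272].tolist()); print("nose tip",onz(c,[[254.5,18]],.077))
# carrier edge in hand: far edge (187-8=179 bottom plate front?), z underside = TCP-.0187
z=env.observe()["position"][2]-.0187
for r in(175,180): print(onz(c,[[254,r]],z+.01))
E
```

```text
s2 x-edge yaw -3.74 at x=.59 y 0.1898
s2 x-edge yaw -3.67 at x=.59 y 0.1087
   y-edge yaw -3.69 at y=.15 x 0.5444
   y-edge yaw -3.74 at y=.15 x 0.6354
s3 x-edge yaw -3.67 at x=.59 y 0.1903
s3 x-edge yaw -3.57 at x=.59 y 0.1093
   y-edge yaw -3.78 at y=.15 x 0.5444
   y-edge yaw -3.6 at y=.15 x 0.6354
[138, 139, 138, 140, 151, 174, 187, 176, 138, 90, 61, 56, 55, 54, 51, 41, 34, 68, 123, 168, 194, 201, 208, 221, 229, 232, 233, 232, 233, 232] [232, 232, 233, 232, 229, 207, 139, 74, 56, 54, 54, 54, 54, 54, 55, 55, 55, 55, 54, 55, 55, 56, 55, 54, 55, 54, 55, 54, 60, 91, 156, 214, 230, 232, 232, 232]
nose tip [[0.59610544 0.23353241 0.077     ]]
[[0.58852596 0.13980366 0.26832731]]
[[0.58840154 0.13740771 0.26832731]]
```

Station yaw comes out at -3.7° and the nest centre at (0.590, 0.1495). In s3 the ring is at (253,106) and the buffer's nose tip at about (254,18), which puts it near y 0.233. Next I move over the nest.

```bash
python3 -c "
from h import *
plan([.589,.1514,.07],-3.7,6)"
```

```text
n=6 linear [0.197, 0.011, 0.863] roll 0.014 norm 0.88
```

```bash
python3 -m jog '[{"linear":[0.59,0.035,0.2],"roll":0.04},{"linear":[0.59,0.035,0.2],"roll":0.04},{"linear":[0,0,0.9],"roll":0},{"linear":[0,0,0.9],"roll":0},{"linear":[0,0,0.9],"roll":0},{"linear":[0,0,0.9],"roll":0},{"linear":[0,0,0.6],"roll":0},{"linear":[0,0,0.3],"roll":0},{"linear":[0,0,0],"roll":0},{"linear":[0,0,0],"roll":0},{"linear":[0,0,0],"roll":0}]'
python3 -c "
from h import *
look('s4')
plan([.589,.1514,.05],-3.7,1)"
```

```text
time_s: 7.2
position: [0.5897, 0.152, 0.0827]
tool_rot: [[0.064, 0.998, 0.002], [0.998, -0.064, 0.0], [0.0, 0.002, -1.0]]
ft_force: [-0.1, 0.2, -2.0]
grip_width: 0.0148
gripper_force: 59.0
n=1 linear [-0.023, -0.016, 0.821] roll 0.007 norm 0.82
```

View pics/s4.png

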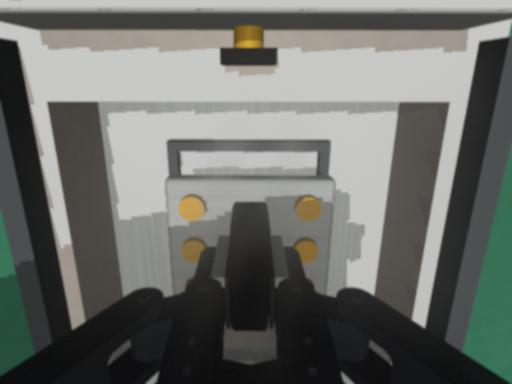

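The ring's centre column is 249 and the carrier's is 250.5, so they line up to about 1 mm. I'll lower it now.

```bash
python3 -m jog '[{"linear":[-0.02,-0.02,0.5],"roll":0},{"linear":[0,0,0.25],"roll":0},{"linear":[0,0,0.1],"roll":0},{"linear":[0,0,0.1],"roll":0},{"linear":[0,0,0.1],"roll":0},{"linear":[0,0,0],"roll":0},{"linear":[0,0,0],"roll":0}]'
python3 -m jog '[{"linear":[0,0,0.05],"roll":0},{"linear":[0,0,0.05],"roll":0},{"linear":[0,0,0.05],"roll":0},{"linear":[0,0,0.0],"roll":0},{"linear":[0,0,0],"roll":0}]'
```

```text
time_s: 7.83
position: [0.5881, 0.1522, 0.0396]
tool_rot: [[0.063, 0.998, 0.0], [0.998, -0.063, -0.0], [0.0, 0.0, -1.0]]
ft_force: [0.3, -0.2, -2.3]
grip_width: 0.0147
gripper_force: 59.0
time_s: 8.25
position: [0.588, 0.1522, 0.0337]
tool_rot: [[0.063, 0.998, 0.001], [0.998, -0.063, 0.0], [0.0, 0.001, -1.0]]
ft_force: [-1.1, 0.8, 2.0]
grip_width: 0.0147
gripper_force: 59.5
```

```bash
python3 -m jog '[{"linear":[0,0,0],"roll":0},{"linear":[0,0,0],"roll":0},{"linear":[0,0,0],"roll":0},{"linear":[0,0,0],"roll":0},{"linear":[0,0,0],"roll":0},{"linear":[0,0,-0.3],"roll":0},{"linear":[0,0,-0.8],"roll":0},{"linear":[0,0,-0.8],"roll":0},{"linear":[0,0,-0.8],"roll":0},{"linear":[0,0,-0.8],"roll":0},{"linear":[0,0,-0.8],"roll":0},{"linear":[0,0,-0.8],"roll":0}]' 0.2
python3 -c "
from h import *
look('s5')
plan([.584,.08,.28],-3.7,2)"
```

```text
time_s: 9.25
position: [0.5876, 0.1522, 0.239]
tool_rot: [[0.063, 0.998, 0.0], [0.998, -0.063, -0.0], [-0.0, 0.0, -1.0]]
ft_force: [0.3, -0.6, -0.6]
grip_width: 0.0513
gripper_force: 0.0
n=2 linear [-0.907, -0.012, -0.425] roll 0.009 norm 1.00
```

View pics/s5.png

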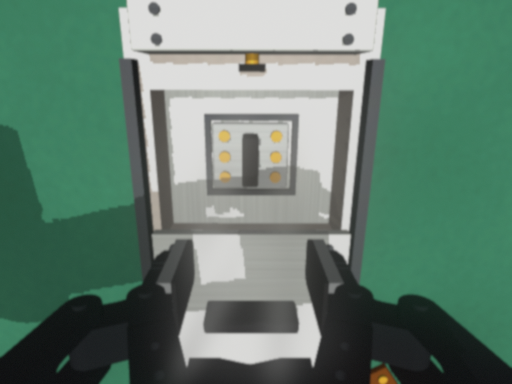

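The carrier sits squarely inside the nest ring, at (250,158) within a ring spanning (206–298, 114–194). The handle is at (251,316) and the nose at about (252,69). Next I measure the handle and nose from two views.

```bash
python3 - <<'E'
from h import *
E=[];C=[]
for n,r0,r1 in(("s1",60,110),("s5",290,345)):
    im=cv2.imread(f"pics/{n}.png"); c=dict(np.load(f"pics/{n}.npz")); g=cv2.cvtColor(im,cv2.COLOR_BGR2GRAY)
    col=g[r0:r1,245:258].mean(1); print(n,col.round().astype(int).tolist())
    mid=(r0+r1)//2; row=g[(80 if n=="s1" else 325)-2:(80 if n=="s1" else 325)+3].mean(0)
    d=np.where(row[180:330]<100)[0]+180; cx=(d.min()+d.max())/2
    near=r0+np.where(col<100)[0].max()+.5
    E.append((c,(cx,near))); print(d.min(),d.max(),near,"back top edge on z=.117",onz(c,(cx,near),.117).round(4))
print("two-view",meet(*E[0],*E[1]))
N=[]
for n,k,r0,r1 in(("s3",254,5,30),("s5",252,55,80)):
    c=dict(np.load(f"pics/{n}.npz")); g=cv2.cvtColor(cv2.imread(f"pics/{n}.png"),cv2.COLOR_BGR2GRAY)
    col=g[r0:r1,k-6:k+6].mean(1); near=r0+np.where(col<120)[0].max()+.5; N.append((c,(k,near))); print(near,onz(c,(k,near),.077).round(4))
print("nose two-view",meet(*N[0],*N[1]))
E
```

```text
s1 [233, 232, 233, 232, 233, 233, 232, 232, 232, 232, 231, 225, 194, 136, 85, 68, 70, 73, 74, 73, 73, 72, 72, 71, 72, 71, 70, 69, 75, 102, 142, 171, 183, 190, 202, 214, 224, 230, 231, 232, 231, 232, 232, 232, 232, 232, 232, 232, 232, 232]
198 301 88.5 back top edge on z=.117 [[0.5801 0.0006 0.117 ]]
s5 [162, 161, 161, 161, 160, 160, 162, 163, 162, 152, 125, 87, 65, 61, 60, 60, 60, 60, 59, 59, 59, 59, 59, 59, 59, 59, 59, 59, 59, 59, 59, 59, 60, 61, 62, 64, 64, 64, 64, 63, 64, 71, 107, 162, 200, 214, 216, 216, 216, 216, 216, 216, 216, 216, 216]
180 329 331.5 back top edge on z=.117 [[0.584  0.0024 0.117 ]]
two-view (array([5.81995121e-01, 4.89318476e-04, 1.14735916e-01]), np.float64(0.0038225873035487895))
17.5 [[0.5957 0.234  0.077 ]]
70.5 [[0.5959 0.2351 0.077 ]]
nose two-view (array([0.59591483, 0.23528799, 0.06814082]), np.float64(0.00013674291803855007))
```

```bash
python3 -c "
from h import *
plan([.578,-.026,.239],-3.7,5)"
python3 -m jog '[{"linear":[-0.89,0.02,0],"roll":0},{"linear":[-0.89,0.02,0],"roll":0},{"linear":[-0.89,0.02,0],"roll":0},{"linear":[-0.89,0.02,0],"roll":0},{"linear":[-0.89,0.02,0],"roll":0},{"linear":[0,0,0.8],"roll":0},{"linear":[0,0,0.8],"roll":0},{"linear":[0,0,0.8],"roll":0},{"linear":[0,0,0.8],"roll":0},{"linear":[0,0,0.4],"roll":0},{"linear":[0,0,0],"roll":0},{"linear":[0,0,0],"roll":0}]' -1 40
python3 -c "
from h import *
look('p1'); s=env.observe(); print(s['position'],s['ft_force'])"
```

```text
n=5 linear [-0.894, -0.001, 0.035] roll 0.004 norm 0.89
time_s: 10.3
position: [0.5807, -0.0257, 0.0932]
tool_rot: [[0.063, 0.998, -0.001], [0.998, -0.063, 0.0], [0.0, -0.001, -1.0]]
ft_force: [-0.0, 0.4, 1.2]
grip_width: -0.0003
gripper_force: 0.0
[ 0.58127345 -0.0258562   0.09432021] [ 0.46813923 -0.41155776  0.82237719]
```

View pics/p1.png

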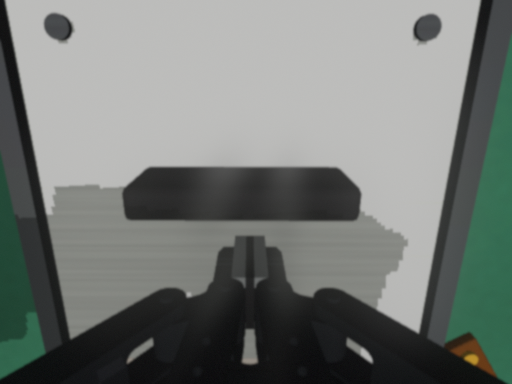

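The shut fingertips are behind the handle: fingertips at about (250,240), bar at rows 167–220. I'll push at a moderate speed first.

```bash
python3 -m jog '[{"linear":[0.1,0,0],"roll":0},{"linear":[0.1,0,0],"roll":0},{"linear":[0.1,0,0],"roll":0},{"linear":[0.1,0,0],"roll":0},{"linear":[0.1,0,0],"roll":0},{"linear":[0.1,0,0],"roll":0},{"linear":[0.2,0,0],"roll":0},{"linear":[0.2,0,0],"roll":0},{"linear":[0.2,0,0],"roll":0},{"linear":[0.2,0,0],"roll":0},{"linear":[0.2,0,0],"roll":0},{"linear":[0.2,0,0],"roll":0}]'
python3 -m jog '[{"linear":[0.2,0,0],"roll":0},{"linear":[0.2,0,0],"roll":0},{"linear":[0.2,0,0],"roll":0},{"linear":[0.2,0,0],"roll":0},{"linear":[0.1,0,0],"roll":0},{"linear":[0.1,0,0],"roll":0},{"linear":[0.0,0,0],"roll":0}]'
python3 -c "
from h import *
look('p2')"
```

```text
time_s: 11.35
position: [0.5856, 0.0454, 0.0943]
tool_rot: [[0.063, 0.998, 0.001], [0.998, -0.063, -0.003], [-0.003, 0.002, -1.0]]
ft_force: [-0.8, -8.3, 3.4]
grip_width: -0.0002
gripper_force: 3.9
time_s: 11.93
position: [0.5883, 0.0861, 0.0942]
tool_rot: [[0.063, 0.998, 0.002], [0.998, -0.063, -0.001], [-0.001, 0.002, -1.0]]
ft_force: [0.3, -2.7, 2.4]
grip_width: -0.0002
gripper_force: 1.4
```

View pics/p2.png

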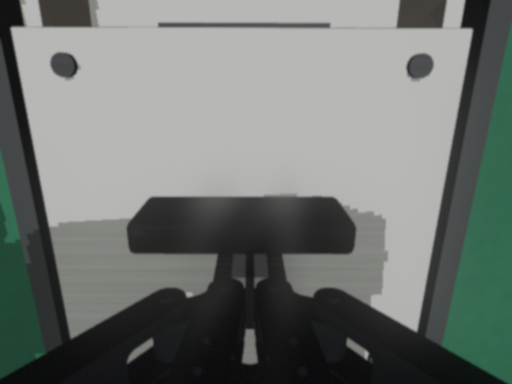

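The fingers are touching the bar and the hatch's leading edge is at row 28. I'll work out the gap to the nose.

```bash
python3 -c "
from h import *
c=dict(np.load('pics/p2.npz')); print(onz(c,[[250,27.5],[250,253]],.082), onz(c,[[250,253]],.117), env.observe()['position'])"
```

```text
[[0.59557401 0.18330311 0.082     ]
 [0.5891685  0.07900807 0.082     ]] [[0.59023575 0.09818734 0.117     ]] [0.58820913 0.08613018 0.09409002]
```

```bash
python3 -m jog '[{"linear":[0.1,0,0],"roll":0},{"linear":[0.2,0,0],"roll":0},{"linear":[0.2,0,0],"roll":0},{"linear":[0.2,0,0],"roll":0},{"linear":[0.1,0,0],"roll":0},{"linear":[0.05,0,0],"roll":0},{"linear":[0.03,0,0],"roll":0},{"linear":[0.03,0,0],"roll":0},{"linear":[0.03,0,0],"roll":0},{"linear":[0.03,0,0],"roll":0}]'
python3 -m jog '[{"linear":[0.02,0,0],"roll":0},{"linear":[0.02,0,0],"roll":0},{"linear":[0.02,0,0],"roll":0}]'
python3 -m jog '[{"linear":[0.02,0,0],"roll":0},{"linear":[0.02,0,0],"roll":0},{"linear":[0.02,0,0],"roll":0}]'
```

```text
time_s: 12.82
position: [0.5906, 0.1239, 0.0941]
tool_rot: [[0.063, 0.998, 0.001], [0.998, -0.063, -0.002], [-0.002, 0.002, -1.0]]
ft_force: [0.4, -7.5, 3.3]
grip_width: -0.0001
gripper_force: 3.6
time_s: 13.07
position: [0.5908, 0.1263, 0.0941]
tool_rot: [[0.063, 0.998, 0.001], [0.998, -0.063, -0.002], [-0.002, 0.002, -1.0]]
ft_force: [-0.3, -7.4, 4.9]
grip_width: 0.0
gripper_force: 3.5
time_s: 13.32
position: [0.591, 0.1286, 0.094]
tool_rot: [[0.063, 0.998, 0.001], [0.998, -0.063, -0.002], [-0.002, 0.002, -1.0]]
ft_force: [-0.4, -6.7, 3.5]
grip_width: 0.0
gripper_force: 3.5
```

Free-sliding drag is about 7.2 N, and the pad force of 3.5–3.6 is a cleaner signal. I'll creep forward and feel for the rise.

```bash
python3 -m jog '[{"linear":[0.02,0,0],"roll":0},{"linear":[0.02,0,0],"roll":0},{"linear":[0.02,0,0],"roll":0}]' | grep -E "posi|force"
python3 -m jog '[{"linear":[0.02,0,0],"roll":0},{"linear":[0.02,0,0],"roll":0}]'| grep -E "posi|force"
python3 -m jog '[{"linear":[0.02,0,0],"roll":0},{"linear":[0.02,0,0],"roll":0}]'| grep -E "posi|force"
```

```text
position: [0.5911, 0.1311, 0.094]
ft_force: [0.6, -7.0, 3.9]
gripper_force: 3.5
position: [0.5912, 0.1326, 0.094]
ft_force: [-0.0, -7.0, 4.2]
gripper_force: 3.5
position: [0.5913, 0.1342, 0.094]
ft_force: [0.0, -7.8, 3.0]
gripper_force: 3.5
```

```bash
for i in 1; do python3 -m jog '[{"linear":[0.02,0,0],"roll":0},{"linear":[0.02,0,0],"roll":0}]' | grep -E "posi|force"; done
python3 -m jog '[{"linear":[0.02,0,0],"roll":0}]'| grep -E "posi|force"
python3 -m jog '[{"linear":[0.02,0,0],"roll":0}]'| grep -E "posi|force"
```

```text
position: [0.5914, 0.1358, 0.094]
ft_force: [0.6, -6.8, 3.0]
gripper_force: 3.5
position: [0.5915, 0.1366, 0.094]
ft_force: [0.3, -7.2, 3.6]
gripper_force: 3.5
position: [0.5915, 0.1373, 0.094]
ft_force: [-1.1, -8.7, 4.8]
gripper_force: 4.2
```

The pad force rose to 4.2, so the buffer is touched at about y 0.137. I'll press in with small steps.

```bash
python3 -m jog '[{"linear":[0.02,0,0],"roll":0},{"linear":[0.02,0,0],"roll":0}]'| grep -E "posi|force"
python3 -m jog '[{"linear":[0.02,0,0],"roll":0}]'| grep -E "posi|force"
```

```text
position: [0.5916, 0.1387, 0.094]
ft_force: [0.4, -9.0, 4.3]
gripper_force: 4.7
position: [0.5917, 0.1394, 0.0941]
ft_force: [0.4, -9.2, 4.0]
gripper_force: 4.9
```

```bash
python3 -m jog '[{"linear":[0.01,0,0],"roll":0}]'| grep -E "posi|force"
```

```text
position: [0.5917, 0.1397, 0.094]
ft_force: [0.3, -10.1, 4.1]
gripper_force: 5.0
```

```bash
python3 -m jog '[{"linear":[0.01,0,0],"roll":0},{"linear":[0,0,0],"roll":0}]'| grep -E "posi|force"
```

```text
position: [0.5917, 0.1401, 0.094]
ft_force: [0.1, -8.9, 4.6]
gripper_force: 4.8
```

```bash
python3 -m jog '[{"linear":[0.01,0,0],"roll":0}]'| grep -E "posi|force"
```

```text
position: [0.5917, 0.1403, 0.094]
ft_force: [-0.2, -10.0, 5.2]
gripper_force: 5.3
```

```bash
python3 -m jog '[{"linear":[0.008,0,0],"roll":0}]'| grep -E "posi|force"
```

```text
position: [0.5918, 0.1406, 0.0941]
ft_force: [-0.4, -10.9, 4.6]
gripper_force: 5.4
```

```bash
python3 -m jog '[{"linear":[0.008,0,0],"roll":0}]'| grep -E "posi|force"
```

```text
position: [0.5918, 0.1409, 0.094]
ft_force: [-0.7, -11.7, 5.4]
gripper_force: 5.5
```

```bash
python3 -m jog '[{"linear":[0.008,0,0],"roll":0}]'| grep -E "posi|force"
```

```text
position: [0.5918, 0.1411, 0.094]
ft_force: [-0.4, -13.4, 5.5]
gripper_force: 6.5
```

The pad force jumped to 6.5, which is the hard stop: the buffer is fully in, with about 6 N on it. I'll back off and lift clear.

```bash
python3 -m jog '[{"linear":[-0.05,0,0],"roll":0},{"linear":[-0.2,0,0],"roll":0},{"linear":[-0.4,0,0],"roll":0},{"linear":[-0.3,0,0],"roll":0},{"linear":[0,0,-0.5],"roll":0},{"linear":[0,0,-0.9],"roll":0},{"linear":[0,0,-0.9],"roll":0},{"linear":[0,0,-0.9],"roll":0},{"linear":[0,0,-0.9],"roll":0},{"linear":[0,0,0],"roll":0},{"linear":[0,0,0],"roll":0},{"linear":[0,0,0],"roll":0}]'
python3 -c "
from h import *
look('f')"
```

```text
time_s: 16.07
position: [0.5885, 0.1047, 0.2563]
tool_rot: [[0.063, 0.998, -0.002], [0.998, -0.063, 0.0], [0.0, -0.002, -1.0]]
ft_force: [-0.7, -0.3, 0.0]
grip_width: 0.0001
gripper_force: 0.0
```

View pics/f.png

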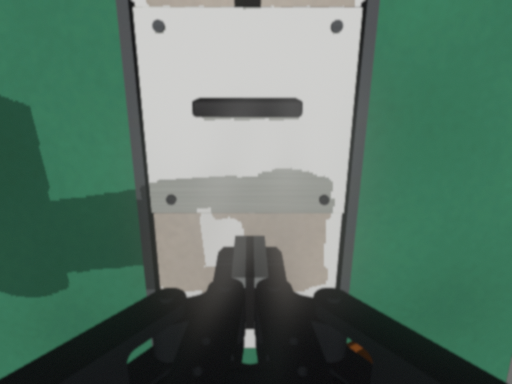

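The hatch's leading edge, at row 8, is against the black nose at (248,3). The handle is at (248,107) and the gripper is clear.

```bash
python3 -c "
from rig import env
print(env.close_job())"
```

```text
the job is handed in; nothing more can be done
None
```

The carrier is seated in the nest, the hatch is closed with the buffer pressed to its stop at about 6 N, the arm is clear and touched no bystander on the way, and I handed the job in at 16 s; no verdict came back.

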